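# Pop open the touch-latch game box

### The arm

A 6-joint arm with a two-finger parallel gripper is mounted at the origin on the work surface. World frame = base frame: x ahead of the robot, y to its left, z up, the work surface at z = 0. Lengths are in mm, angles in rad, forces in N, time in s.
With the tool pointing down it reaches from about 300 to 750 mm from the base axis. Payload 8.5 kg.
Tool frame: the origin (TCP) lies at the very end of the fingers, on their centre line; the grasp point (between the pads) lies 19 mm behind it; z points along the fingers, x is the direction in which the jaws open and shut, and the axes are right-handed (so a half turn about z gives the same grasp; the last joint's range is limited). The gripper opens to 88 mm and grips with 3 to 60 N. Pads are 18 mm wide; open, the fingers measure 123 mm over their backs; the gripper's body (75 mm by 187 mm) begins 45 mm behind the grasp point.
Start: joints at [0.975, 0.381, 1.297, -0, 1.464, -0.215], TCP at [204.405, 510.587, 238.748] pointing down, gripper open.
Joint ranges: [-3.11, 3.11], [-0.89, 2.33], [0.22, 2.48], [-1.42, 4.56], [0.17, 2.85], [-2.88, 2.88]. Speed limits (rad/s): [2.39, 2.39, 3.14, 3.14, 3.14, 3.14].

### API

Orientations are given as a unit quaternion [w, x, y, z].
In Python, from workcell import * gives the robot as it stands.
- The arm moves only by the tool servo_tool, never from a script. Its argument "commands" is a list of rows, each an object of numbers: "dx", "dy", "dz": the shift along the tool's x, y, z in mm; "turn": the turn about the tool's z in rad. A call has 1 to 20 rows; each row is the pose to reach, as a shift and turn from the pose commanded when the call began, along the tool's axes at that moment; what a row does not reach only later rows make up. A row lasts 1/12 s, in which the tool goes at most 41.7 mm and 7.16 degrees, less where a joint would pass 70% of its speed; a pose out of reach is approached as far as the arm can. A call with a gripper value outside its range is refused whole. "jaw" is the gripper command: -1 is shut, 1 is fully open, values between are in proportion, set as the call begins (left out, the last holds). The fingers move at their own pace and stop on an object; "newtons" is the grip in N (left out, the last holds). Time passes only in rows, so rows that repeat a pose let the fingers close. It gives the time, the measured TCP pose, the force and the opening at its end, in the units of the state.
- read_state(): the state, without advancing time (a new reading comes with each control period).
- read_camera(name): name is "scene" or "top" or "wrist"; returns a dict with "color" (480x640x3 uint8, red, green, blue), "camera_matrix" (3x3 intrinsics, pixels), "R" (3x3) and "t" (3): a world point X has camera coordinates R X + t; the wrist camera has in their place "mount" (4x4, takes a point from camera to tool coordinates, whose origin is the TCP and whose axes are the tool frame's). Camera axes: x right, y down, z forward; pixel columns grow to the right and rows downward; lengths in mm; the calibration is good to about 2 mm. A picture is of the moment at which its call begins: read the wrist's pose just before it. There is no depth.
- sign_off(): hands the job in, once; it reports no verdict.
The state is a dict: "t": time; "qpos": joint angles; "joint_velocities": joint speeds; "joint_torque": joint torques, N m; "position": TCP position; "ee_rot": TCP orientation; "wrist_force": force on the tool from outside, world axes, zero at the start; "ft_torque": the same for the moment, N m; "width": opening from 0.0 (shut) to 1.0 (fully open).
Only numpy, scipy, OpenCV 4.12 (cv2) and the standard library are available. Lean on these libraries where they do the work, as an engineer would, in place of code of your own. Each camera call takes 0.05 s, during which the arm holds its last target. There are 200 camera calls.

### The job

Open the larger of the two grey plastic game boxes with the fingertips only: press its lid down at the round mark near the front edge until the push-to-open catch lets go, take the fingers away and let the lid spring ajar by itself, then reach under the raised front edge and push the lid up and over until it leans back on its stop and stays open. Never take the lid between the fingers, leave the smaller box shut and the bowl, the tin and the trivet where they stand, and do not pick anything up.

Things in the scene. Friction and masses are not known exactly. Their poses are not given: they have to be found in the camera images.
- game_box: Larger grey plastic box, fixed to the table, 170 mm deep (its x) x 240 mm wide (its y) x 60 mm high. Origin at the centre of its underside; x runs level from the front (free edge of the lid) to the back (hinge), z up. The front faces roughly towards the robot. The lid is inset, flush with the 5 mm walls; its top and the walls' tops are 60 mm above the table.
- game_lid (a joint): Angle of the larger box's lid in rad: 0 = shut and latched, flush; negative = pressed in (stop at about -0.046, front edge 7 mm down); about 0.34 = sprung ajar, free edge about 52 mm above its shut height; 1.57 = upright; 1.85 = leaning back on its stop.
- game_press (a point): Round black mark, 22 mm across, on the top face of the larger lid, mid-width, 22 mm from the free edge, 135 mm from the hinge axis; moves with the lid. Pressing here takes about 3 to 5 N until the stop, 6 mm down; the catch lets go after about 4 mm, and as the finger lifts away the lid springs ajar within a second.
- game_edge (a point): Middle of the free (front) edge of the larger lid, half-way through its 8 mm thickness, 157 mm from the hinge axis. Moves with the lid.
- game_lid_mid (a point): Centre of the larger lid's plate (157 x 226 x 8 mm); its x runs from free edge to hinge, z out of the top face. Moves with the lid.
- game_hinge (a point): Middle of the larger lid's hinge axis, at the back of the box, 56 mm above the table; the axis runs along the box's y. Past ajar the hinge moves freely with light damping: let go before upright, the lid falls back to ajar; let go clearly past upright (from about 1.65 rad), it falls onto its stop.
- small_box: Smaller box of the same make, fixed, 120 mm deep x 150 mm wide x 60 mm high, with the same kind of lid. Origin at the centre of its underside. To be left shut.
- small_lid (a joint): Angle of the smaller box's lid in rad, 0 = shut; same sense as the larger one. It pops ajar too if pressed.
- bowl: Red ceramic bowl, 120 mm across, 50 mm high, loose; origin at the centre of its underside. Leave alone.
- tin: Round tin of wooden dice cups, 100 mm across, 89 mm high over the cups, loose; origin at the centre of its underside. Leave alone.
- trivet: Dark hard-silicone hexagonal trivet, 140 mm across its corners, 9 mm thick, loose, flat on the table; origin at the centre of its underside. Leave alone.
There are look-alikes about, which are no part of the job. What is shaped like the small_box but blue or orange is not meant.

How it is judged (in metres and radians):
On the way, in this order (a step that is already met when the one before it is completed fails the run):
1. the larger lid is pressed in by the fingers (value of joint game_lid below -0.02 rad and contact force between the fingers and game_box above 0.3 N), for 0.02 s.
2. its catch has let go and the spring holds the lid ajar, with nothing of the robot touching the box (value of joint game_lid between 0.25 and 0.5 rad and contact force between each of the fingers, the arm and game_box below 0.2 N), for 0.2 s.
3. the lid is pushed back past upright (value of joint game_lid above 1.6 rad), for 0.05 s.
At the end, for the whole second after the job is handed in: The larger lid leans back at rest on its stop (angle above 1.75 rad), the smaller lid is shut (within 0.05 rad), and bowl, tin and trivet are within 40 mm of where they stood (value of joint game_lid above 1.75 rad and velocity of joint game_lid between -0.05 and 0.05 rad/s and value of joint small_lid between -0.02 and 0.05 rad and distance of each of bowl, tin, trivet from where it was at the start of the episode below 0.04 m); the robot touches nothing.
It fails at once if the smaller box is popped open (lid above 0.1 rad) (value of joint small_lid above 0.1 rad).
It fails at once if the bowl, tin or trivet is moved or lifted by more than 40 mm (distance of any of bowl, tin, trivet from where it was at the start of the episode above 0.04 m).
It fails at once if the lid is taken between the fingers (the middle of the grip lies inside the lid's plate while the fingers touch it) (z of the grasp point in the frame of game_lid_mid between -0.005 and 0.005 m and x of the grasp point in the frame of game_lid_mid between -0.078 and 0.078 m and y of the grasp point in the frame of game_lid_mid between -0.113 and 0.113 m and contact force between the fingers and game_box above 0.3 N).
It also fails if it takes over 45 s, if anything falls off the work surface, if the arm or the gripper's body presses on something with over 40 N, if the wrist force passes 120 N, or if a joint passes its speed limit or range.

## Working session

There is one attempt and no reset: what is moved stays moved. The work goes in short steps, Python scripts to look and compute and a tool call to move; the robot and the scene stay as the last step left them, time stands still between calls to the robot, and variables do not carry over. Pictures are saved under pics/ and viewed, about 8 in all and at most 12, crops included, and the job is handed in when it is done.

Besides the shell and the picture viewer there is one more tool, called after "Emit:" in YAML: its name, and indented under it one key for each argument. servo_tool: Moves the arm, as the interface text tells. Its arguments: {"type":"object","properties":{"commands":{"type":"array"},"jaw":{"type":"number"},"newtons":{"type":"number"}},"required":["commands"]}

```bash
mkdir -p pics; python3 - <<'E'
from workcell import *
import cv2,pickle
s=read_state();print(s)
d={}
for n in("scene","top"):
    c=read_camera(n);d[n]=c;cv2.imwrite(f"pics/{n}0.png",c["color"][:,:,::-1]);print(n,c["camera_matrix"],c["R"],c["t"])
pickle.dump(d,open("c0.pkl","wb"))
E
```

```text
{'t': 0.0, 'qpos': array([ 9.74684774e-01,  3.81173171e-01,  1.29826063e+00,  2.16251321e-05,
        1.46355881e+00, -2.15339337e-01]), 'joint_velocities': array([-0.00078849, -0.00112283, -0.0006748 , -0.00136664,  0.00218603,
        0.00017032]), 'joint_torque': array([ 4.52958811e-04, -4.37932634e+01, -2.24555576e+01,  7.12892669e-02,
        3.52775410e-02, -1.07164105e-04]), 'position': array([204.26027445, 510.3688653 , 238.15006097]), 'ee_rot': array([ 2.49439174e-04,  8.28142192e-01,  5.60517636e-01, -6.54113456e-04]), 'wrist_force': array([-0.23242322,  0.32299513, -0.52348087]), 'ft_torque': array([-0.03975129, -0.00447311, -0.00216169]), 'width': 0.9993023050535802}
scene [[596.06426352   0.         313.04902519]
 [  0.         596.06426352 242.35090675]
 [  0.           0.           1.        ]] [[ 0.74776602  0.66378015  0.01555301]
 [ 0.46296488 -0.50446533 -0.72881977]
 [-0.47593014  0.55218715 -0.68452893]] [-371.28331335 -204.81770507 1882.74912785]
top [[618.28484513   0.         326.80348707]
 [  0.         618.28484513 239.93233883]
 [  0.           0.           1.        ]] [[-0.02907475 -0.99956282  0.00536903]
 [-0.98783193  0.0279117  -0.15300006]
 [ 0.15278331 -0.00975214 -0.9882116 ]] [  11.42166071  480.75327709 1481.73833861]
```

View pics/top0.png

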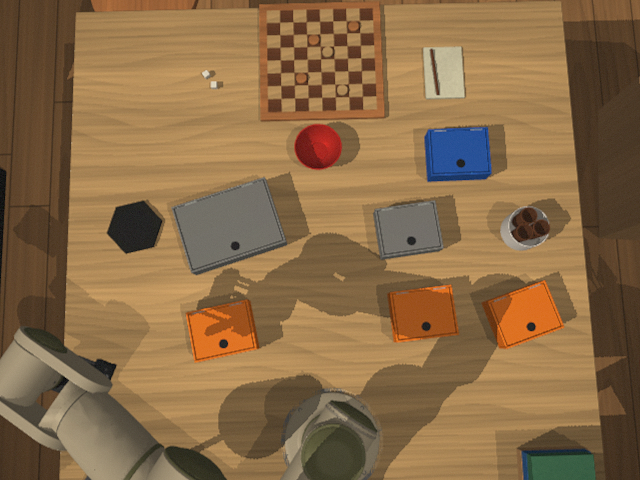

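View pics/scene0.png

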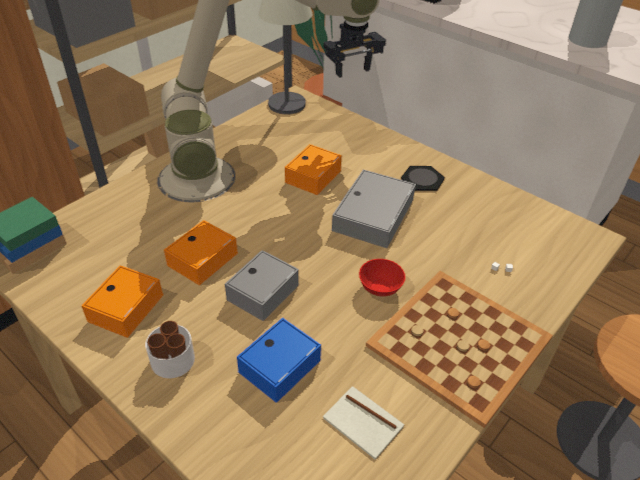

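The top view shows the larger grey box at (230,225) with its mark at (235,245). Look-alikes are the small grey box (408,229), the blue box (458,153) and the orange boxes (222,330), (423,313) and (525,313). The bowl is at (318,146), the trivet at (135,226) and the tin at (525,228). I choose the large grey box at (230,225). Next I measure it and check it in a crop.

```bash
cat >h.py <<'E'
import numpy as np,cv2,pickle
def ray(c,px,z):
    K,R,t=c["camera_matrix"],c["R"],c["t"]
    d=R.T@np.linalg.solve(K,[px[0],px[1],1]);o=-R.T@t
    return o+d*(z-o[2])/d[2]
def proj(c,X):
    p=c["camera_matrix"]@(c["R"]@np.array(X,float)+c["t"]);return p[:2]/p[2]
E
python3 - <<'E'
from h import *
d=pickle.load(open("c0.pkl","rb"))
wins={"top":(165,170,300,280),"scene":(325,160,425,250)}
for n,(x0,y0,x1,y1) in wins.items():
    c=d[n];im=c["color"][y0:y1,x0:x1].astype(int)
    hsv=cv2.cvtColor(c["color"][y0:y1,x0:x1],cv2.COLOR_RGB2HSV)
    g=((hsv[:,:,1]<35)&(hsv[:,:,2]>115)).astype(np.uint8)
    k=max(cv2.findContours(g,cv2.RETR_EXTERNAL,cv2.CHAIN_APPROX_NONE)[0],key=cv2.contourArea)
    r=cv2.approxPolyDP(cv2.convexHull(k),4,True)[:,0]+[x0,y0]
    fill=cv2.drawContours(np.zeros_like(g),[k],-1,1,-1)
    b=((hsv[:,:,2]<60)&(cv2.erode(fill,np.ones((5,5)))>0)).astype(np.uint8)
    nl,lab,st,ce=cv2.connectedComponentsWithStats(b);i=1+st[1:,4].argmax()
    m=ce[i]+[x0,y0];print(n,"mark",m,st[i],ray(c,m,60).round(1))
    P=np.array([ray(c,p,60) for p in r]);print(r.tolist(),P.round(0).tolist(),np.linalg.norm(P-np.roll(P,-1,0),axis=1).round(0))
    print("centre",P.mean(0).round(1))
c=d["top"]
for nm,px,z in[("tin",(525,228),45),("bowl",(318,146),50),("trivet",(135,227),9),("orange",(222,330),60)]:print(nm,ray(c,px,z).round(0))
cv2.imwrite("pics/crop1.png",cv2.resize(c["color"][170:370,100:300,::-1],None,fx=3,fy=3,interpolation=cv2.INTER_CUBIC))
E
```

```text
top mark [234.84313725 245.50980392] [66 72  8  8 51] [470.  220.1  60. ]
[[262, 181], [281, 238], [193, 267], [188, 249], [206, 210], [241, 185]] [[628.0, 153.0, 60.0], [485.0, 108.0, 60.0], [421.0, 321.0, 60.0], [465.0, 333.0, 60.0], [559.0, 290.0, 60.0], [619.0, 204.0, 60.0]] [150. 222.  46. 104. 105.  52.]
centre [529.6 234.7  60. ]Traceback (most recent call last):
  File "<stdin>", line 12, in <module>
ValueError: attempt to get argmax of an empty sequence
```

```bash
python3 - <<'E'
from h import *
d=pickle.load(open("c0.pkl","rb"))
c=d["scene"];x0,y0,x1,y1=340,180,372,206
g=cv2.cvtColor(c["color"][y0:y1,x0:x1],cv2.COLOR_RGB2GRAY);b=(g<70).astype(np.uint8)
nl,lab,st,ce=cv2.connectedComponentsWithStats(b)
for i in range(1,nl):print(st[i],ce[i]+[x0,y0],ray(c,ce[i]+[x0,y0],60).round(1))
c=d["top"];x0,y0,x1,y1=165,170,300,280
hsv=cv2.cvtColor(c["color"][y0:y1,x0:x1],cv2.COLOR_RGB2HSV)
g=(hsv[:,:,1]<50).astype(np.uint8)*(hsv[:,:,2]>80).astype(np.uint8)
g=cv2.morphologyEx(g,cv2.MORPH_CLOSE,np.ones((5,5)))
k=max(cv2.findContours(g,cv2.RETR_EXTERNAL,cv2.CHAIN_APPROX_NONE)[0],key=cv2.contourArea)
r=cv2.boxPoints(cv2.minAreaRect(k))+[x0,y0]
P=np.array([ray(c,p,60) for p in r]);print(r.round(),P.round(0).tolist(),np.linalg.norm(P-np.roll(P,-1,0),axis=1).round(0),P.mean(0))
for nm,px,z in[("tin",(525,228),45),("bowl",(318,146),50),("trivet",(135,227),9),("orange",(222,330),60)]:print(nm,ray(c,px,z).round(0))
cv2.imwrite("pics/crop1.png",cv2.resize(c["color"][170:370,100:300,::-1],None,fx=3,fy=3,interpolation=cv2.INTER_CUBIC))
s=__import__("workcell").read_state();from scipy.spatial.transform import Rotation as Ro
q=s["ee_rot"];print(Ro.from_quat([q[1],q[2],q[3],q[0]]).as_matrix().round(3))
E
```

```text
[[170. 208.]
 [264. 176.]
 [286. 241.]
 [191. 273.]] [[567.0, 378.0, 60.0], [640.0, 147.0, 60.0], [477.0, 97.0, 60.0], [407.0, 325.0, 60.0]] [242. 171. 238. 169.] [522.54263153 236.79311538  60.        ]
tin [ 496. -489.   45.]
bowl [716.  13.  50.]
trivet [532. 477.   9.]
orange [269. 252.  60.]
[[ 0.372  0.928 -0.001]
 [ 0.928 -0.372 -0.001]
 [-0.001 -0.    -1.   ]]
```

View pics/crop1.png

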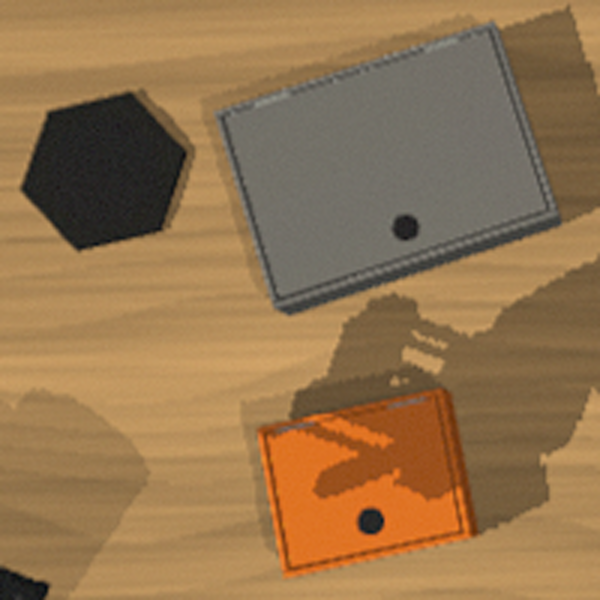

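The crop confirms the larger grey box: it measures about 240 × 170 mm, yaw is about 17° and the mark is at (470,220). I move above the mark with the jaws shut and the tool y along the box's x.

Emit:
servo_tool:
  commands:
    - {"dx":-14,"dy":29,"dz":5,"turn":-0.056}
    - {"dx":-28,"dy":59,"dz":10,"turn":-0.112}
    - {"dx":-42,"dy":88,"dz":20,"turn":-0.17}
    - {"dx":-57,"dy":118,"dz":30,"turn":-0.225}
    - {"dx":-71,"dy":148,"dz":40,"turn":-0.28}
    - {"dx":-85,"dy":177,"dz":50,"turn":-0.34}
    - {"dx":-100,"dy":207,"dz":60,"turn":-0.39}
    - {"dx":-114,"dy":236,"dz":65,"turn":-0.45}
    - {"dx":-128,"dy":266,"dz":70,"turn":-0.51}
    - {"dx":-142,"dy":295,"dz":80,"turn":-0.56}
    - {"dx":-157,"dy":325,"dz":90,"turn":-0.62}
    - {"dx":-171,"dy":355,"dz":100,"turn":-0.675}
    - {"dx":-171,"dy":355,"dz":100,"turn":-0.675}
    - {"dx":-171,"dy":355,"dz":100,"turn":-0.675}
    - {"dx":-171,"dy":355,"dz":100,"turn":-0.675}
  jaw: -1
  newtons: 20

```text
t: 1.35
position: [469.9, 220.2, 138.7]
ee_rot: [-0.0, 0.596, 0.803, -0.0]
wrist_force: [0.1, -1.0, 0.6]
width: 0.004
```

```bash
cat >>h.py <<'E'
from scipy.spatial.transform import Rotation as Ro
def wrist(name):
    from workcell import read_state,read_camera
    s=read_state();c=read_camera("wrist")
    T=np.eye(4);T[:3,:3]=Ro.from_quat(np.roll(s["ee_rot"],-1)).as_matrix();T[:3,3]=s["position"]
    I=np.linalg.inv(T@c["mount"]);c["R"],c["t"]=I[:3,:3],I[:3,3]
    cv2.imwrite(f"pics/{name}.png",c["color"][:,:,::-1]);pickle.dump(c,open(name+".pkl","wb"))
    return s,c
E
python3 - <<'E'
from h import *
s,c=wrist("w1");print(s["t"],s["position"],s["wrist_force"],s["qpos"].round(2))
print(Ro.from_quat(np.roll(s["ee_rot"],-1)).as_matrix().round(3))
print("mark expected",proj(c,[470,220,60]),"tip",proj(c,s["position"]))
E
```

```text
1.35 [469.92665716 220.22650331 138.70626282] [ 0.12294027 -1.02622505  0.64090085] [ 0.21  0.43  1.54  0.    1.18 -1.65]
[[-0.289  0.957 -0.001]
 [ 0.957  0.289  0.   ]
 [ 0.    -0.001 -1.   ]]
mark expected [326.65094096 247.89554426] tip [327.53961807 300.63075243]
```

View pics/w1.png

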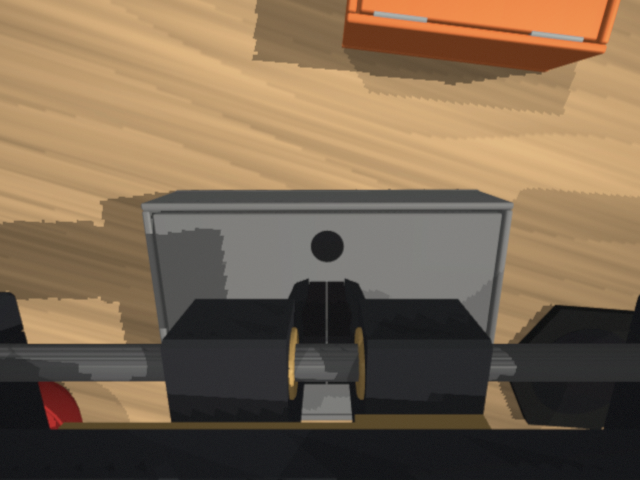

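The mark is at (327,246), where I expected it (327,248), and the front edge is square to the tool. I press now.

Emit:
servo_tool:
  commands:
    - {"dz":20}
    - {"dz":40}
    - {"dz":58}
    - {"dz":68}
    - {"dz":74}
    - {"dz":77}
    - {"dz":79}
    - {"dz":81}
    - {"dz":83}
    - {"dz":84}
    - {"dz":84.5}
    - {"dz":84.5}
    - {"dz":84.5}

```text
$.commands[0]: bad value
```

Emit:
servo_tool:
  commands:
    - {"dx":0,"dy":0,"dz":20,"turn":0}
    - {"dx":0,"dy":0,"dz":40,"turn":0}
    - {"dx":0,"dy":0,"dz":58,"turn":0}
    - {"dx":0,"dy":0,"dz":68,"turn":0}
    - {"dx":0,"dy":0,"dz":74,"turn":0}
    - {"dx":0,"dy":0,"dz":77,"turn":0}
    - {"dx":0,"dy":0,"dz":79,"turn":0}
    - {"dx":0,"dy":0,"dz":81,"turn":0}
    - {"dx":0,"dy":0,"dz":83,"turn":0}
    - {"dx":0,"dy":0,"dz":84,"turn":0}
    - {"dx":0,"dy":0,"dz":84.5,"turn":0}
    - {"dx":0,"dy":0,"dz":84.5,"turn":0}
    - {"dx":0,"dy":0,"dz":84.5,"turn":0}

```text
t: 2.48
position: [470.3, 220.4, 55.1]
ee_rot: [0.0, 0.596, 0.803, 0.001]
wrist_force: [-4.3, 2.4, 6.9]
width: 0.006
```

The tip is at 55.1 mm, so the lid is pressed in about 5 mm at 7 N. I lift away and wait.

Emit:
servo_tool:
  commands:
    - {"dx":0,"dy":0,"dz":-10,"turn":0}
    - {"dx":0,"dy":0,"dz":-30,"turn":0}
    - {"dx":0,"dy":0,"dz":-60,"turn":0}
    - {"dx":0,"dy":0,"dz":-90,"turn":0}
    - {"dx":0,"dy":-20,"dz":-120,"turn":0}
    - {"dx":0,"dy":-50,"dz":-140,"turn":0}
    - {"dx":0,"dy":-80,"dz":-140,"turn":0}
    - {"dx":0,"dy":-80,"dz":-140,"turn":0}
    - {"dx":0,"dy":-80,"dz":-140,"turn":0}
    - {"dx":0,"dy":-80,"dz":-140,"turn":0}
    - {"dx":0,"dy":-80,"dz":-140,"turn":0}
    - {"dx":0,"dy":-80,"dz":-140,"turn":0}
    - {"dx":0,"dy":-80,"dz":-140,"turn":0}
    - {"dx":0,"dy":-80,"dz":-140,"turn":0}
    - {"dx":0,"dy":-80,"dz":-140,"turn":0}
    - {"dx":0,"dy":-80,"dz":-140,"turn":0}

```text
t: 3.82
position: [394.0, 196.7, 194.1]
ee_rot: [-0.0, 0.596, 0.803, -0.0]
wrist_force: [0.3, -0.6, 0.7]
width: 0.008
```

```bash
python3 - <<'E'
from h import *
from workcell import *
s=read_state();print(s["t"],s["position"],s["wrist_force"])
c=read_camera("scene");pickle.dump(c,open("s2.pkl","wb"))
cv2.imwrite("pics/s2.png",cv2.resize(c["color"][60:260,260:460,::-1],None,fx=3,fy=3,interpolation=cv2.INTER_CUBIC))
ex=np.array([.957,.289,0]);ey=np.array([-.289,.957,0]);H=np.array([470,220,56])+135*ex
for a in(0,.25,.34,.5):
  for y in(-113,113):
    X=H-157*np.cos(a)*ex+[0,0,157*np.sin(a)+4]+y*ey
    print(a,y,((proj(c,X)-[260,60])*3).round())
E
```

```text
3.8167 [393.9676329  196.71002932 194.13180354] [ 0.2594272  -0.63447213  0.65955297]
0 -113 [223. 463.]
0 113 [311. 333.]
0.25 -113 [230. 432.]
0.25 113 [318. 303.]
0.34 -113 [234. 422.]
0.34 113 [323. 293.]
0.5 -113 [246. 405.]
0.5 113 [335. 276.]
```

View pics/s2.png

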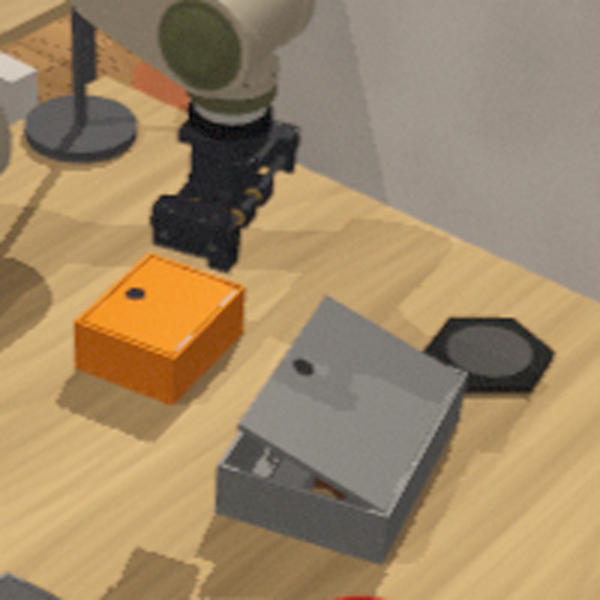

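The crop shows the large lid ajar: its front corners at (238,428) and (325,297) match about 0.33 rad. The trivet and the orange box are untouched. Now I go down in front of the raised edge.

Emit:
servo_tool:
  commands:
    - {"dx":0,"dy":0,"dz":30,"turn":0}
    - {"dx":0,"dy":0,"dz":60,"turn":0}
    - {"dx":0,"dy":0,"dz":90,"turn":0}
    - {"dx":0,"dy":0,"dz":120,"turn":0}
    - {"dx":0,"dy":15,"dz":120,"turn":0}
    - {"dx":0,"dy":30,"dz":120,"turn":0}
    - {"dx":0,"dy":45,"dz":120,"turn":0}
    - {"dx":0,"dy":45,"dz":120,"turn":0}
    - {"dx":0,"dy":45,"dz":120,"turn":0}

```text
t: 4.62
position: [436.9, 209.7, 74.0]
ee_rot: [-0.0, 0.596, 0.803, -0.0]
wrist_force: [-0.1, 0.2, -0.9]
width: 0.006
```

```bash
python3 - <<'E'
from h import *
s,c=wrist("w2");print(s["t"],s["position"],s["wrist_force"])
E
```

```text
4.6167 [436.85909604 209.72997915  74.01679466] [-0.14160149  0.2402017  -0.93885182]
```

View pics/w2.png

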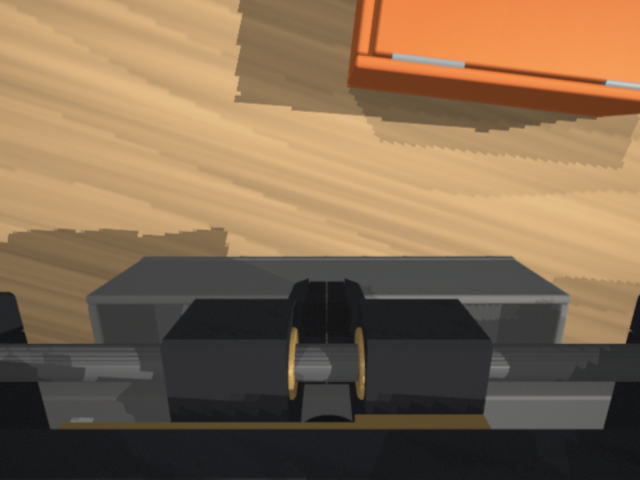

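The wrist view shows the fingers at (327,290) in front of the raised edge, above the front wall at (330,298), and free. Now I push up along the arc to about 1.1 rad.

Emit:
servo_tool:
  commands:
    - {"dx":0,"dy":6,"dz":0,"turn":0}
    - {"dx":0,"dy":12,"dz":-2,"turn":0}
    - {"dx":0,"dy":17,"dz":-12,"turn":0}
    - {"dx":0,"dy":22,"dz":-24,"turn":0}
    - {"dx":0,"dy":30,"dz":-38,"turn":0}
    - {"dx":0,"dy":39,"dz":-52,"turn":0}
    - {"dx":0,"dy":50,"dz":-64,"turn":0}
    - {"dx":0,"dy":61,"dz":-74,"turn":0}
    - {"dx":0,"dy":74,"dz":-84,"turn":0}
    - {"dx":0,"dy":87,"dz":-92,"turn":0}
    - {"dx":0,"dy":87,"dz":-92,"turn":0}
    - {"dx":0,"dy":87,"dz":-92,"turn":0}

```text
t: 5.67
position: [520.1, 234.9, 166.2]
ee_rot: [0.0, 0.596, 0.803, 0.0]
wrist_force: [-1.1, -0.5, 1.1]
width: 0.002
```

```bash
python3 - <<'E'
from h import *
from workcell import *
s=read_state();print(s["t"],s["position"],s["wrist_force"])
c=read_camera("scene")
cv2.imwrite("pics/s3.png",cv2.resize(c["color"][60:260,260:460,::-1],None,fx=3,fy=3,interpolation=cv2.INTER_CUBIC))
E
```

```text
5.6667 [520.13783878 234.94593574 166.19231058] [-1.05504803 -0.49223813  1.06395398]
```

View pics/s3.png

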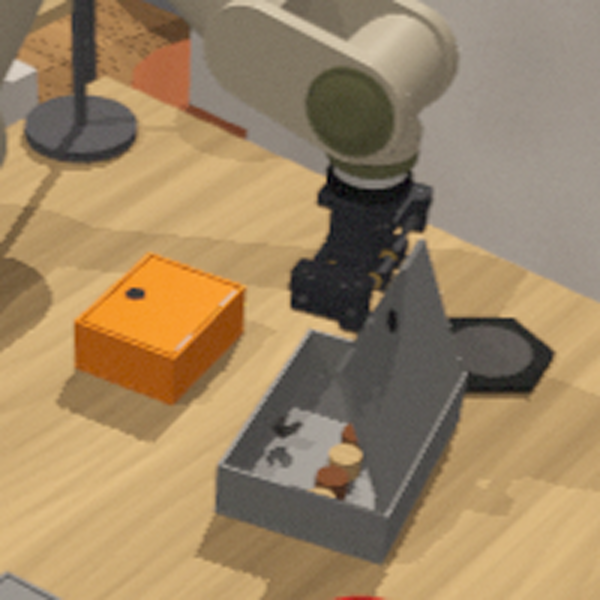

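The scene crop shows the lid held up at about 1.1 rad, leaning on the finger fronts at (360,310), with low force. I continue past upright.

Emit:
servo_tool:
  commands:
    - {"dx":0,"dy":14,"dz":-7,"turn":0}
    - {"dx":0,"dy":28,"dz":-12,"turn":0}
    - {"dx":0,"dy":43,"dz":-16,"turn":0}
    - {"dx":0,"dy":58,"dz":-18,"turn":0}
    - {"dx":0,"dy":68,"dz":-18,"turn":0}
    - {"dx":0,"dy":76,"dz":-18,"turn":0}
    - {"dx":0,"dy":84,"dz":-18,"turn":0}
    - {"dx":0,"dy":90,"dz":-18,"turn":0}
    - {"dx":0,"dy":94,"dz":-18,"turn":0}
    - {"dx":0,"dy":94,"dz":-18,"turn":0}
    - {"dx":0,"dy":94,"dz":-18,"turn":0}
    - {"dx":0,"dy":94,"dz":-18,"turn":0}
    - {"dx":0,"dy":94,"dz":-18,"turn":0}

```text
t: 6.8
position: [603.6, 260.4, 183.1]
ee_rot: [-0.005, 0.596, 0.803, -0.008]
wrist_force: [-31.1, -11.6, 10.4]
width: 0.006
```

```bash
python3 - <<'E'
from h import *
from workcell import *
s=read_state();print(s["t"],s["position"],s["wrist_force"])
c=read_camera("scene")
cv2.imwrite("pics/s4.png",cv2.resize(c["color"][60:260,260:460,::-1],None,fx=3,fy=3,interpolation=cv2.INTER_CUBIC))
E
```

```text
6.8 [603.63540071 260.3664331  183.06686069] [-31.06857246 -11.59403989  10.42881933]
```

View pics/s4.png

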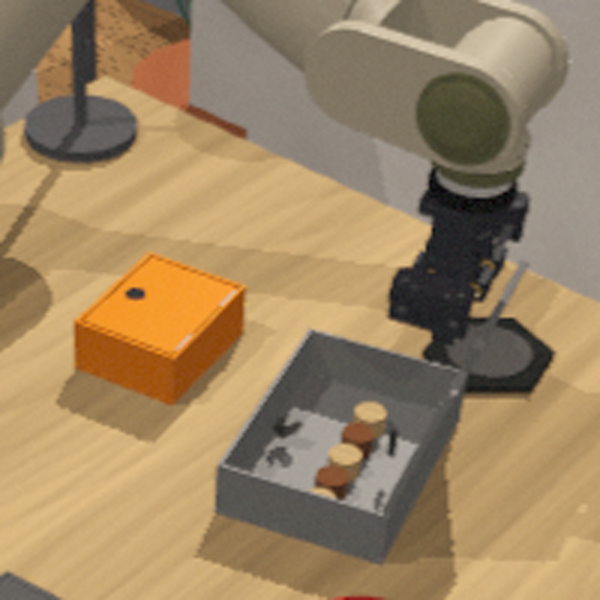

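The lid is on its stop and the fingers press on it with about 33 N, because the finger is thicker than I assumed. I back off at once, then move away and up.

Emit:
servo_tool:
  commands:
    - {"dx":0,"dy":-6,"dz":0,"turn":0}
    - {"dx":0,"dy":-14,"dz":0,"turn":0}
    - {"dx":0,"dy":-30,"dz":0,"turn":0}
    - {"dx":0,"dy":-55,"dz":-10,"turn":0}
    - {"dx":0,"dy":-85,"dz":-30,"turn":0}
    - {"dx":0,"dy":-115,"dz":-50,"turn":0}
    - {"dx":0,"dy":-140,"dz":-60,"turn":0}
    - {"dx":0,"dy":-140,"dz":-60,"turn":0}
    - {"dx":0,"dy":-140,"dz":-60,"turn":0}
    - {"dx":0,"dy":-140,"dz":-60,"turn":0}
    - {"dx":0,"dy":-140,"dz":-60,"turn":0}
    - {"dx":0,"dy":-140,"dz":-60,"turn":0}
    - {"dx":0,"dy":-140,"dz":-60,"turn":0}
    - {"dx":0,"dy":-140,"dz":-60,"turn":0}
    - {"dx":0,"dy":-140,"dz":-60,"turn":0}
    - {"dx":0,"dy":-140,"dz":-60,"turn":0}

```text
t: 8.18
position: [476.3, 221.7, 244.1]
ee_rot: [-0.0, 0.596, 0.803, -0.0]
wrist_force: [0.3, -0.5, 0.1]
width: 0.005
```

```bash
python3 - <<'E'
from h import *
from workcell import *
s=read_state();print(s["t"],s["position"],s["wrist_force"])
c=read_camera("scene");d0=pickle.load(open("c0.pkl","rb"))["scene"]
ex=np.array([.957,.289,0]);ey=np.array([-.289,.957,0]);H=np.array([470,220,56])+135*ex
for a in(1.57,1.75,1.85):print(a,[proj(c,H-157*np.cos(a)*ex+[0,0,157*np.sin(a)]+y*ey).round() for y in(-113,113)])
for n,(x0,y0,x1,y1) in {"bowl":(350,250,415,305),"tin":(140,310,200,380),"trivet":(395,160,450,195),"small":(220,245,305,320)}.items():
    print(n,np.abs(c["color"][y0:y1,x0:x1].astype(int)-d0["color"][y0:y1,x0:x1]).mean().round(1))
cv2.imwrite("pics/s5.png",c["color"][:,:,::-1])
E
```

```text
8.1833 [476.27594215 221.66043122 244.09788951] [ 0.3367417  -0.51381435  0.14074126]
1.57 [array([393., 186.]), array([420., 141.])]
1.75 [array([404., 190.]), array([429., 145.])]
1.85 [array([409., 193.]), array([435., 147.])]
bowl 8.5
tin 16.6
trivet 17.0
small 21.4
```

View pics/s5.png

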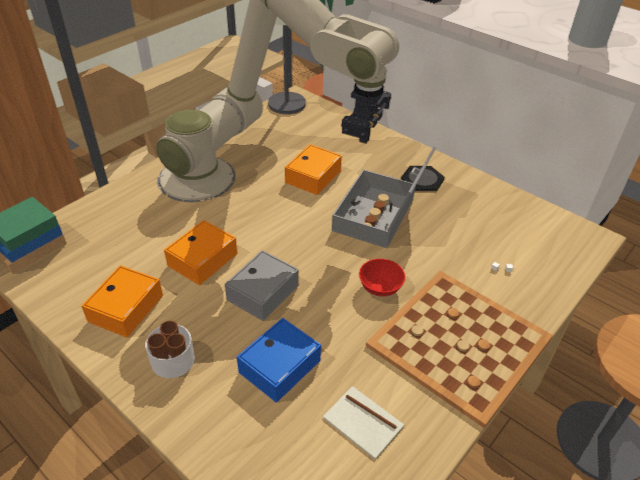

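The lid's far corner at (434,149) matches 1.85 rad (435,147). The small box is shut, and the bowl, tin and trivet stand where they were. The robot is clear, so I hand in.

```bash
python3 -c "
from workcell import *
print(sign_off())"
```

```text
the job is handed in; nothing more can be done
None
```

The larger box is open and the job is handed in, after about 8 s of robot time. I pressed the larger grey lid at its mark with shut fingertips (about 5 mm down at 7 N). I then lifted clear, let it spring ajar to about 0.33 rad, and pushed it over from the front with the outside of the fingers.

**Last checks:**
- The lid leans back at about 1.85 rad, by one corner in the last scene picture.
- The wrist force is about 0.6 N, which is its noise level, with the gripper well clear.
- The small box is shut, and the bowl, tin and trivet are at the same pixels as before.

**Checks that did not go cleanly:**
- At the end of the push the fingers pressed the lid against its stop with about 33 N, because they are thicker than I assumed. I backed off at once and saw no harm.
- The before/after picture differences around the small box, bowl, tin and trivet were not near zero (8 to 21 grey levels). I put that down to the arm's moved shadow and judged those four by eye.

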